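Load the blue colour jar into the bench mixer

TASK

Get the jar with the blue lid ready for mixing: press the mixer's orange latch pad gently until the hood lets go, and let the hood spring up all the way on its own without touching it. Stand the blue-lidded jar upright and fully down in the mixer's cup, then press the hood gently down until the latch catches and it stays shut. Leave the red-lidded jar, the mug and the brush pot alone.

Things in the scene. Friction and masses are not known exactly. Their poses are not given: they have to be found in the camera images.
- mixer: Bench colour mixer: white housing 225 mm deep (x) by 205 wide (y), deck 95 mm up, on screw feet over a dark plate fixed to the table. Origin: centre of the plate's underside; x points to its back (hinge), its front (panel, orange latch) is at -x. The feet are set by hand: housing, cup, latch and hood all stand up to 5 mm higher or lower than the heights given and the points listed.
- cup_floor (a point): Nominal centre of the floor of the open round cup under the hood, at the deck's centre: 67 mm above the table, 28 mm below the deck. The cup is 47 mm in diameter with a 3 mm chamfer at its mouth. Axes as the mixer's; the real height is up to 5 mm off, as the feet are set.
- hood (a joint): Opening angle of the clear, grey-edged hood, rad: 0 down on its stop, about 0.01 latched, 1.4 fully open (stop). A damped spring swings it open in about 1 s once the latch lets go. Box lid, 145 mm from hinge to front face, 170 mm wide, flat top 55 mm over the hinge axis; open, its front rim stands 143 mm above and 25 mm in front of the hinge axis.
- hood_hinge (a point): Nominal point on the hood's hinge axis (along y) in mid-width, 95 mm behind the mixer's centre and 99 mm above the table (real height up to 5 mm off). Axes as the mixer's.
- hood_press (a point): Nominal point (height up to 5 mm off) where to press the hood shut, given for the shut hood: on its top in mid-width, 130 mm in front of the hinge axis, 55 mm above it; it does not follow the hood. Takes 2 to 5 N, then some 12 N about 8 mm above the end, where the lip rides over the hook; the hook snaps in only 1 mm above the firm stop. Over 25 N would crack the hood.
- latch (a joint): Angle of the orange rocker latch in rad: 0 at rest (hooked over the hood's grey front lip), 0.19 pressed against its stop; it springs back when let go. The hood is let go at about 0.11 to 0.15.
- latch_pad (a point): Nominal centre of the top of the orange latch pad, 36 mm (x) by 46 (y), level, 110 mm up (real height up to 5 mm off). Pressed down with the fingertips it lets the hood go after 3 to 5 mm (4 to 6 N); hard stop at 5 to 7 mm. The hook, 24 mm behind, rises 35 mm above it; the hood's front face is 44 mm behind it and sweeps up and back. Over 15 N would break the latch.
- jar_blue: Closed colour jar with a cobalt blue lid, 72 mm tall: glass body 44 mm in diameter with a blue and white label, lid 47 mm in diameter from 48 mm up to the top. Origin: centre of its underside; z up. About 0.18 kg. Take it by the lid.
- jar_red: The same jar with a brick red lid; not to be moved.
- mug: White mug, 80 mm in diameter, 95 mm tall, with a handle; origin at the centre of its underside. Not to be moved.
- brush_pot: Square white pot with brushes, 75 x 75 x 85 mm, brushes up to 215 mm; origin at the centre of its underside. Not to be moved.
Not all that is in view belongs to the job. Several things look just like the jar_blue: the one meant starts farthest to the robot's right.

How it is judged:
On the way, in this order (a step that is already met when the one before it is completed fails the run):
1. the hood has sprung fully open and the latch pad is let go (value of joint hood above 1.3 rad and value of joint latch below 0.04 rad), for 0.2 s.
2. the blue-lidded jar stands fully down and upright in the cup, let go, with the hood open (horizontal distance between jar_blue and cup_floor below 0.005 m and z of jar_blue in the frame of cup_floor below 0.008 m and angle between jar_blue's own z axis and vertical below 0.08 rad and contact force between the fingers and jar_blue below 0.2 N and value of joint hood above 1.2 rad), for 0.2 s.
At the end, for the whole second after the job is handed in: The hood is latched shut (hood joint under 0.02 rad) with the latch back at rest (under 0.04 rad), and the blue-lidded jar stands upright on the cup's floor: within 5 mm of its centre, less than 8 mm above its floor's nominal height, tilted less than 0.08 rad (value of joint hood below 0.02 rad and value of joint latch below 0.04 rad and horizontal distance between jar_blue and cup_floor below 0.005 m and z of jar_blue in the frame of cup_floor below 0.008 m and angle between jar_blue's own z axis and vertical below 0.08 rad); the robot touches nothing.
It fails at once if more than 15 N on the latch (contact force between any of the fingers, the arm, jar_blue and latch above 15 N).
It fails at once if more than 25 N on the hood (contact force between any of the fingers, the arm and hood above 25 N).
It fails at once if the hood is touched by the robot before the blue-lidded jar is in the cup (horizontal distance between jar_blue and cup_floor above 0.03 m and contact force between any of the fingers, the arm and hood above 0.5 N).
It fails at once if the red-lidded jar, the mug or the brush pot is moved more than 15 mm (distance of any of jar_red, mug, brush_pot from where it was at the start of the episode above 0.015 m).
It also fails if it takes over 72 s, if anything falls off the work surface, if the arm or the gripper's body presses on something with over 40 N, if the wrist force passes 120 N, or if a joint passes its speed limit or range.

ROBOT

A 6-joint arm with a two-finger parallel gripper is mounted at the origin on the work surface. World frame = base frame: x ahead of the robot, y to its left, z up, the work surface at z = 0. Lengths are in m, angles in rad, forces in N, time in s.
With the tool pointing down it reaches from about 0.25 to 0.725 m from the base axis. Payload 4 kg.
Tool frame: the origin (TCP) lies midway between the tips of the shut fingers; the grasp point (between the pads) lies 19 mm behind it; z points along the fingers, y is the line along which they close (so a half turn about z gives the same grasp; the last joint's range is limited). The gripper opens to 85 mm and grips with 20 to 120 N. Pads are 22 mm wide; open, the fingers measure 114 mm over their backs; the gripper's body (76 mm by 85 mm) begins 54 mm behind the grasp point. The pads swing forward as they close: fully open they stand 13 mm farther back than shut.
Start: joints at [1.198, 0.241, 0.005, 1.335, 0, 1.571], TCP at [0.182, 0.466, 0.231] pointing down, gripper open.
Joint ranges: [-2.72, 2.72], [-1.05, 1.87], [-1.09, 1.28], [-1.99, 2.15], [-1.42, 1.44], [-3.14, 3.14]. Speed limits (rad/s): [2.79, 2.79, 3.14, 3.14, 3.14, 3.14].

INTERFACE

Orientations are given as a unit quaternion [x, y, z, w].
In Python, from workcell import get_obs, camera, job_done, silhouettes gives the robot as it stands. The module is installed in compiled form; this text tells all that it offers.
- The arm moves only by the tool drive_tool, never from a script. Its argument "increments" is a list of rows, each a list of 3 entries, a list of its own where there are three numbers: the shift along the world's x, y, z in mm, then the turn, a rotation vector about the world's x, y, z in degrees, then the opening, from 0 (shut) to 1 (fully open). A call has 1 to 8 rows; each row shifts and turns the commanded pose from where the row before left it; what a row does not reach is not made up. A row lasts 1/12 s, in which the tool goes at most 41.7 mm and 7.16 degrees, less where a joint would pass 70% of its speed; a pose out of reach is approached as far as the arm can. A call is refused whole if a number of a shift passes 41.7 or a number of a turn 7.16, either way. A call with a gripper value outside its range is refused whole. The fingers move at their own pace and stop on an object; the grip force is fixed at half the most. Time passes only in rows, so rows that do not move let the fingers close. It gives the time, the measured TCP pose, the force, the opening and the grip force at its end, in the units of the state.
- get_obs(): the state, without advancing time (a new reading comes with each control period).
- camera(name): name is "scene" or "top"; returns a dict with "image" (480x640x3 uint8, red, green, blue), "K" (3x3 intrinsics, pixels), "k1" (the pictures are not rectified: a ray, as slopes to the right and down, at radius r is drawn at 1 + k1 r^2 times it, then the intrinsics apply), "view" (4x4, takes a point from world to camera coordinates). Camera axes: x right, y down, z forward; pixel columns grow to the right and rows downward; lengths in m; the calibration is good to about 2 mm. A picture is of the moment at which its call begins. There is no depth.
- job_done(): hands the job in; it is judged then, once.
Trained networks look in a picture, given as the dict that the camera call returned (one of the last four; its "shot" number tells which), for a name from the list of things; names that differ only in an ending like _2 or _b are one class to them, and where a whole thing is asked for, a point or a joint stands for the part that bears it (a point fixed in the world has none). Each returns a list of dicts, best first, with "conf" (0 to 1); they miss things now and then, are a little off and sometimes report something else, mostly with a low value. They report only what shows in the picture. A call takes as long as a camera call. They do not tell look-alikes from the thing itself.
- silhouettes(query, picture): "region" (480x640 bool, what is visible of it) and "bbox" ([left, top, right, bottom] in pixels, round what is visible of it).
The state is a dict: "clock": time; "joint_pos": joint angles; "joint_vel": joint speeds; "tau": joint torques, N m; "eef_pos": TCP position; "tool_rot": TCP orientation; "ft_force": force on the tool from outside, world axes, zero at the start; "ft_torque": the same for the moment, N m; "grip_width": finger opening in m; "grasp_force": force on a finger pad.
Only numpy, scipy, OpenCV 4.12 (cv2) and the standard library are available. Lean on these libraries where they do the work, as an engineer would, in place of code of your own. Each camera call takes 0.05 s, during which the arm holds its last target. There are 200 camera calls.

## Working session

There is one attempt and no reset: what is moved stays moved. The work goes in short steps, Python scripts to look and compute and a tool call to move; the robot and the scene stay as the last step left them, time stands still between calls to the robot, and variables do not carry over. Pictures are saved under pics/ and viewed, at most 10 in all, crops included, and the job is handed in when it is done.

Besides the shell and the picture viewer there is one more tool, called as name(argument=value, ...), one argument or row to a line, values as JSON. drive_tool: Moves the arm, as the interface text tells. Its arguments: {"type":"object","properties":{"increments":{"type":"array"}},"required":["increments"]}

```bash
mkdir -p pics; python3 - <<'E'
from workcell import *
import cv2,numpy as np
o=get_obs();print({k:np.round(v,3) for k,v in o.items()})
for n in("scene","top"):
    p=camera(n);cv2.imwrite(f"pics/{n}0.png",p["image"][:,:,::-1]);print(n,p["K"].tolist(),p["k1"],np.round(p["view"],4).tolist(),p["shot"])
    for q in("jar_blue","jar_red","mixer","mug","brush_pot","latch_pad","hood","cup_floor"):
        try:
            print(q,[(round(float(s["conf"]),2),np.round(s["bbox"]).tolist()) for s in silhouettes(q,p)])
        except Exception as e: print(q,e)
E
```

```text
{'clock': np.float64(0.0), 'joint_pos': array([ 1.198,  0.241,  0.004,  1.335, -0.   ,  1.571]), 'joint_vel': array([ 0.001, -0.001, -0.001,  0.   ,  0.001, -0.001]), 'tau': array([ 1.0000e-03, -3.7231e+01,  2.5241e+01,  1.7000e-02,  0.0000e+00,
       -0.0000e+00]), 'eef_pos': array([0.182, 0.465, 0.23 ]), 'tool_rot': array([ 0.185,  0.983, -0.001, -0.   ]), 'ft_force': array([ 0.122, -0.349, -0.43 ]), 'ft_torque': array([ 0.016, -0.014, -0.014]), 'grasp_force': np.float64(0.0), 'grip_width': np.float64(0.085)}
scene [[562.6451352101118, 0.0, 324.209805715795], [0.0, 562.6451352101118, 245.11008377851576], [0.0, 0.0, 1.0]] 0.0031606819475956346 [[0.6015, 0.7988, -0.0099, -0.3393], [0.6498, -0.4965, -0.5756, -0.2462], [-0.4647, 0.3398, -0.8177, 1.5995], [0.0, 0.0, 0.0, 1.0]] 1
jar_blue [(0.85, [191.0, 302.0, 215.0, 335.0]), (0.67, [197.0, 239.0, 219.0, 268.0]), (0.62, [229.0, 282.0, 257.0, 316.0]), (0.58, [215.0, 257.0, 235.0, 290.0])]
jar_red [(0.74, [184.0, 353.0, 216.0, 389.0])]
mixer [(0.85, [312.0, 183.0, 440.0, 299.0])]
mug [(0.72, [248.0, 318.0, 302.0, 371.0])]
brush_pot [(0.6
[... 381 characters left out ...]
32], [0.0, 0.0, 1.0]] -0.12407136172200699 [[0.1087, -0.9941, 0.0044, -0.0273], [-0.9704, -0.1071, -0.2165, 0.5209], [0.2157, 0.0193, -0.9763, 1.0732], [0.0, 0.0, 0.0, 1.0]] 2
jar_blue [(0.91, [400.0, 257.0, 425.0, 287.0]), (0.91, [398.0, 297.0, 428.0, 320.0]), (0.67, [449.0, 262.0, 479.0, 288.0])]
jar_red [(0.77, [479.0, 223.0, 510.0, 247.0])]
mixer [(0.64, [199.0, 160.0, 316.0, 282.0])]
mug [(0.87, [400.0, 171.0, 456.0, 219.0])]
brush_pot [(0.59, [117.0, 191.0, 184.0, 252.0]), (0.34, [201.0, 161.0, 316.0, 280.0])]
latch_pad [(0.84, [201.0, 159.0, 311.0, 284.0]), (0.41, [397.0, 172.0, 458.0, 221.0])]
hood [(0.7, [206.0, 157.0, 305.0, 247.0])]
cup_floor [(0.68, [202.0, 160.0, 315.0, 283.0])]
```

View pics/scene0.png

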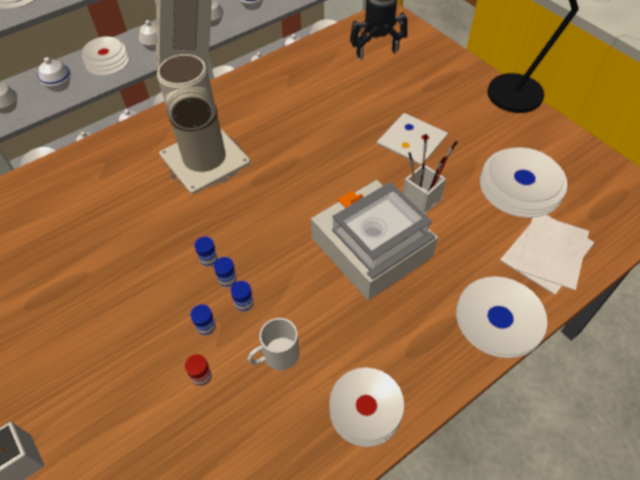

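View pics/top0.png

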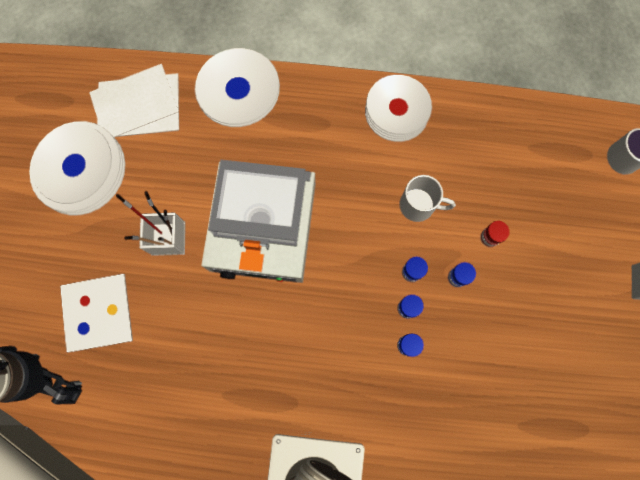

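The target is the rightmost blue jar, at (463,274) in top and (203,319) in scene. The mixer is near (258,222) in top, with its orange latch at (251,257). I'll enlarge the mixer in both views.

```bash
python3 - <<'E'
import cv2,numpy as np
a=cv2.imread("pics/scene0.png")[170:310,300:450];b=cv2.imread("pics/top0.png")[150:290,190:340]
f=lambda a:cv2.resize(a,(750,700),interpolation=cv2.INTER_CUBIC)
for n,c in(("s",a),("t",b)):
    cv2.imwrite(f"pics/mix_{n}.png",cv2.resize(c,(600,560),interpolation=cv2.INTER_CUBIC))
E
```

```text
(no output)
```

View pics/mix_s.png

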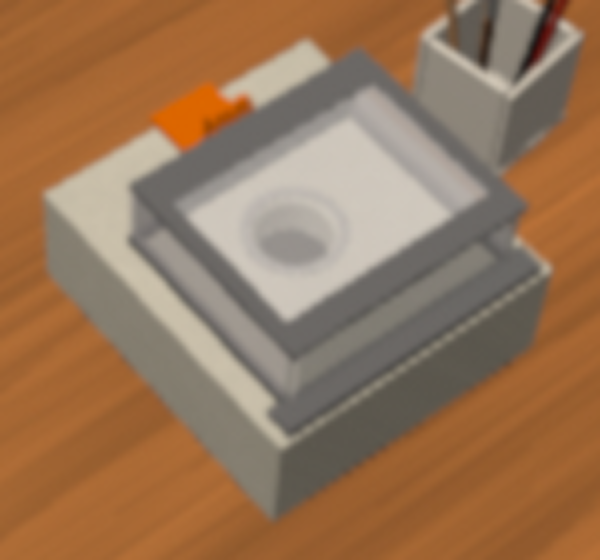

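View pics/mix_t.png

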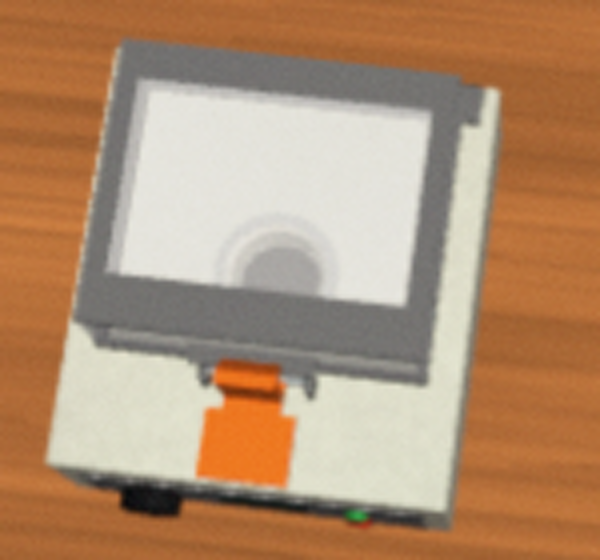

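The crops show the deck corners, the hood's front top corners and the pad corners clearly, for example the pad at (197–297, 408–487) in the top crop. I'll fit the mixer pose to these and the jar positions to the lid blobs.

```bash
cat > h.py <<'E'
import numpy as np,cv2
from scipy.optimize import least_squares,minimize
from workcell import *
def proj(p,P):
    c=np.asarray(P)@p["view"][:3,:3].T+p["view"][:3,3]; s=c[:,:2]/c[:,2:]
    s=s*(1+p["k1"]*(s**2).sum(1,keepdims=True)); return s@np.diag(np.diag(p["K"])[:2])+p["K"][:2,2]
def blue(p):
    h=cv2.cvtColor(p["image"],cv2.COLOR_RGB2HSV); return ((h[...,0]>108)&(h[...,0]<130)&(h[...,1]>150)&(h[...,2]>60)).astype(np.uint8)
E
python3 - <<'E'
from h import *
S=camera("scene");T=camera("top")
W,D,z=.1025,.1125,.095
s=[((-D,-W,z),45,195),((D,-W,z),280,445),((D,W,z),548,268),((-D,W,z),310,40),((-.05,-.085,.154),135,187),((-.05,.085,.154),365,50)]
t=[((-D,W,z),48,465),((-D,-W,z),447,515),((D,-W,z),498,90),((-.05,.085,.154),75,320),((-.05,-.085,.154),425,355),
((-.112,.023,.11),197,476),((-.112,-.023,.11),287,487),((-.076,.023,.11),205,408),((-.076,-.023,.11),297,417)]
sp=np.array([a[0] for a in s]);su=np.array([a[1:] for a in s])/4+[300,170]
tp=np.array([a[0] for a in t]);tu=np.array([a[1:] for a in t])/4+[190,150]
def w(q,P):
    c,n=np.cos(q[2]),np.sin(q[2]);return P@np.array([[c,n,0],[-n,c,0],[0,0,1]])+[q[0],q[1],q[3]]
f=lambda q:np.r_[(proj(S,w(q,sp))-su).ravel(),(proj(T,w(q,tp))-tu).ravel()]
r=least_squares(f,[.45,.1,0,0],loss="soft_l1");q=r.x
print(np.round(q,4));print(np.round(f(q).reshape(-1,2),1).tolist())
for n,P in dict(pad=[-.094,0,.11],cup=[0,0,.067],hinge=[.095,0,.099],press=[-.035,0,.154]).items():print(n,np.round(w(q,np.array([P]))[0],4))
# jar
a=np.linspace(0,2*np.pi,60);ring=np.c_[np.cos(a),np.sin(a)]*.0235
cyl=np.vstack([np.c_[ring,0*a+.072],np.c_[ring,0*a+.048]])
def ray(p,u,z):
    g=least_squares(lambda x:proj(p,[[x[0],x[1],z]])[0]-u,[.4,-.2]);return g.x
for p in(S,T):
    n,l,st,ce=cv2.connectedComponentsWithStats(blue(p))
    for i in range(1,n):
        if st[i,4]<80: continue
        if abs(ce[i]-(200,320)).max()>90 and abs(ce[i]-(430,300)).max()>70: continue
        def e(x):
            m=np.zeros((480*4,640*4),np.uint8);h=cv2.convexHull(np.round((proj(p,cyl+[x[0],x[1],0])+.5)*4).astype(np.int32));cv2.fillConvexPoly(m,h,1)
            m=cv2.resize(m.astype(np.float32),(640,480),interpolation=cv2.INTER_AREA);return np.abs(m-(l==i)).sum()
        x0=ray(p,ce[i],.062);g=minimize(e,x0,method="Nelder-Mead",options=dict(initial_simplex=[x0,x0+[.005,0],x0+[0,.005]]))
        print(p["shot"],np.round(ce[i]),st[i,4],np.round(g.x,4),round(g.fun,1))
for q,zz in(("jar_red",.04),("mug",.05),("brush_pot",.05)):
    b=silhouettes(q,T)[0]["bbox"];print(q,ray(T,((b[0]+b[2])/2,(b[1]+b[3])/2),zz).round(3))
E
```

```text
[ 0.5313  0.169  -0.001   0.0014]
[[-1.7, 0.2], [-0.5, 1.7], [0.3, 0.4], [-2.2, -0.1], [-2.6, -0.1], [-3.1, -0.2], [-0.5, -0.4], [-0.4, -1.6], [-0.4, -0.8], [-0.2, 0.6], [-1.2, 1.3], [-0.5, -0.1], [-0.2, -0.3], [0.1, -0.7], [-0.3, -0.4]]
pad [0.4373 0.1691 0.1114]
cup [0.5313 0.169  0.0684]
hinge [0.6263 0.1689 0.1004]
press [0.4963 0.1691 0.1554]
3 [204. 247.] 289 [ 0.3068 -0.1665] 83.8
3 [223. 267.] 309 [ 0.3866 -0.1617] 82.3
3 [241. 291.] 327 [ 0.4667 -0.1657] 88.1
3 [201. 316.] 352 [ 0.4659 -0.2662] 92.8
4 [415. 268.] 392 [ 0.4686 -0.1659] 61.3
4 [463. 274.] 392 [ 0.4679 -0.2678] 72.6
4 [411. 306.] 394 [ 0.3881 -0.1628] 63.7
4 [411. 345.] 406 [ 0.3096 -0.1679] 62.2
jar_red [ 0.556 -0.343]Traceback (most recent call last):
  File "<stdin>", line 31, in <module>
IndexError: list index out of range
```

drive_tool(
  increments=[
    [[25,-30,0],[0,0,2.7],0],
    [[25,-30,0],[0,0,2.7],0],
    [[25,-30,0],[0,0,2.7],0],
    [[25,-30,0],[0,0,2.7],0],
    [[25,-30,0],[0,0,2.7],0],
    [[25,-30,0],[0,0,2.7],0],
    [[25,-30,0],[0,0,2.7],0],
    [[25,-30,0],[0,0,2.5],0],
  ],
)

```text
clock: 1.77
eef_pos: [0.383, 0.224, 0.2316]
tool_rot: [-0.002, 1.0, 0.0, 0.0]
ft_force: [0.2, 1.1, -0.2]
grip_width: 0.0001
grasp_force: 0.0
```

drive_tool(
  increments=[
    [[25,-30,-10],[0,0,0],0],
    [[24,-26,-30],[0,0,0],0],
    [[0,0,0],[0,0,0],0],
  ],
)

```text
clock: 2.02
eef_pos: [0.43, 0.1676, 0.1907]
tool_rot: [0.003, 1.0, -0.002, -0.002]
ft_force: [-0.4, -0.8, -0.1]
grip_width: 0.0002
grasp_force: 0.0
```

drive_tool(
  increments=[
    [[0,0,-30],[0,0,0],0],
    [[0,0,-30],[0,0,0],0],
    [[0,0,-10],[0,0,0],0],
    [[0,0,0],[0,0,0],0],
    [[0,0,-2],[0,0,0],0],
    [[0,0,-2],[0,0,0],0],
    [[0,0,0],[0,0,0],0],
  ],
)

```text
clock: 2.6
eef_pos: [0.4294, 0.1729, 0.1214]
tool_rot: [-0.001, 1.0, 0.0, 0.001]
ft_force: [0.1, 0.2, -0.0]
grip_width: 0.0
grasp_force: 0.0
```

drive_tool(
  increments=[
    [[0,0,-1],[0,0,0],0],
    [[0,0,-1],[0,0,0],0],
    [[0,0,-1],[0,0,0],0],
    [[0,0,0],[0,0,0],0],
  ],
)

```text
clock: 2.93
eef_pos: [0.4287, 0.1724, 0.1175]
tool_rot: [-0.0, 1.0, 0.0, 0.0]
ft_force: [-0.1, 0.3, -1.0]
grip_width: -0.0001
grasp_force: 0.0
```

drive_tool(
  increments=[
    [[0,0,-1],[0,0,0],0],
    [[0,0,-1],[0,0,0],0],
    [[0,0,-1],[0,0,0],0],
    [[0,0,0],[0,0,0],0],
  ],
)

```text
clock: 3.27
eef_pos: [0.4285, 0.1722, 0.1141]
tool_rot: [-0.0, 1.0, -0.0, -0.0]
ft_force: [-0.3, 0.5, -0.8]
grip_width: 0.0
grasp_force: 0.0
```

drive_tool(
  increments=[
    [[0,0,-1],[0,0,0],0],
    [[0,0,-1],[0,0,0],0],
    [[0,0,0],[0,0,0],0],
  ],
)

```text
clock: 3.52
eef_pos: [0.4285, 0.1723, 0.1121]
tool_rot: [-0.0, 1.0, -0.0, -0.0]
ft_force: [0.6, 0.4, 0.2]
grip_width: 0.0001
grasp_force: 0.0
```

drive_tool(
  increments=[
    [[0,0,-1],[0,0,0],0],
    [[0,0,-1],[0,0,0],0],
    [[0,0,0],[0,0,0],0],
  ],
)

```text
clock: 3.77
eef_pos: [0.4287, 0.1723, 0.1104]
tool_rot: [-0.0, 1.0, 0.0, 0.0]
ft_force: [-0.6, -1.4, 1.2]
grip_width: -0.0001
grasp_force: 0.7
```

drive_tool(
  increments=[
    [[0,0,-1],[0,0,0],0],
    [[0,0,-1],[0,0,0],0],
    [[0,0,0],[0,0,0],0],
  ],
)

```text
clock: 4.02
eef_pos: [0.4287, 0.1723, 0.1084]
tool_rot: [-0.0, 1.0, 0.0, 0.0]
ft_force: [-0.4, -0.3, 3.2]
grip_width: 0.0
grasp_force: 1.5
```

drive_tool(
  increments=[
    [[0,0,-1],[0,0,0],0],
    [[0,0,0],[0,0,0],0],
  ],
)

```text
clock: 4.18
eef_pos: [0.4287, 0.1723, 0.1074]
tool_rot: [-0.0, 1.0, 0.0, 0.0]
ft_force: [-1.3, 0.0, 3.0]
grip_width: 0.0002
grasp_force: 1.8
```

drive_tool(
  increments=[
    [[0,0,-1],[0,0,0],0],
    [[0,0,0],[0,0,0],0],
  ],
)

```text
clock: 4.35
eef_pos: [0.4287, 0.1723, 0.1063]
tool_rot: [-0.0, 1.0, 0.0, 0.0]
ft_force: [-1.5, -0.4, 2.7]
grip_width: 0.0002
grasp_force: 1.7
```

```bash
python3 - <<'E'
from h import *
o=get_obs();print(o["eef_pos"],o["ft_force"])
a=camera("top");cv2.imwrite("pics/p1.png",cv2.resize(a["image"][120:300,170:340,::-1],(680,600)))
for s in silhouettes("hood",a): print(s["conf"],s["bbox"])
E
```

```text
[0.4287197  0.17234632 0.10629375] [-1.5148533  -0.40220311  2.69329709]
0.87 [217.4, 154.8, 307.4, 241.8]
```

drive_tool(
  increments=[
    [[0,0,-1],[0,0,0],0],
    [[0,0,0],[0,0,0],0],
  ],
)

```text
clock: 4.62
eef_pos: [0.4288, 0.1723, 0.1053]
tool_rot: [-0.0, 1.0, 0.0, 0.0]
ft_force: [-1.4, -1.1, 4.0]
grip_width: -0.0003
grasp_force: 2.0
```

```bash
python3 - <<'E'
from h import *
o=get_obs();print(o["eef_pos"],o["ft_force"])
a=camera("scene");cv2.imwrite("pics/p2.png",cv2.resize(a["image"][100:310,290:500,::-1],(600,600)))
for s in silhouettes("hood",a): print(s["conf"],s["bbox"])
E
```

```text
[0.42876445 0.17233687 0.10531405] [-1.35870283 -1.099842    3.99019432]
0.84 [342.7, 176.3, 442.3, 273.5]
```

View pics/p2.png

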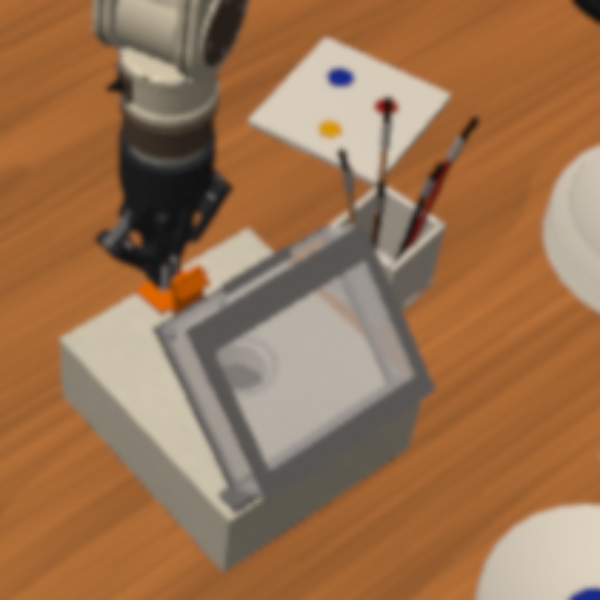

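The hood is released and swinging up, with the fingers on the orange pad clear of it. I'll retreat and head to the jar.

drive_tool(
  increments=[
    [[-5,0,20],[0,0,0],0],
    [[-5,0,40],[0,0,0],0],
    [[0,-20,30],[0,0,0],0],
    [[0,-41,0],[0,0,0],0.3],
    [[0,-41,0],[0,0,0],1],
    [[0,-41,0],[0,0,0],1],
    [[0,-41,0],[0,0,0],1],
    [[0,-41,0],[0,0,0],1],
  ],
)

```text
clock: 5.38
eef_pos: [0.4182, -0.0545, 0.1952]
tool_rot: [-0.001, 1.0, -0.0, 0.0]
ft_force: [0.3, -0.0, -0.3]
grip_width: 0.0604
grasp_force: 0.0
```

drive_tool(
  increments=[
    [[8,-40,0],[0,0,0],1],
    [[8,-40,0],[0,0,0],1],
    [[8,-40,0],[0,0,0],1],
    [[8,-40,0],[0,0,0],1],
    [[8,-40,0],[0,0,0],1],
    [[0,0,0],[0,0,0],1],
    [[0,0,0],[0,0,0],1],
  ],
)

```text
clock: 5.97
eef_pos: [0.4583, -0.2548, 0.1941]
tool_rot: [0.002, 1.0, 0.0, -0.001]
ft_force: [-1.0, 0.6, -1.0]
grip_width: 0.0849
grasp_force: 0.0
```

```bash
python3 - <<'E'
from h import *
o=get_obs();print(o["eef_pos"],o["tool_rot"],o["grip_width"])
a=camera("top");t=a["image"];b=camera("scene")["image"]
A=cv2.resize(t[130:330,180:520,::-1],(800,470));cv2.imwrite("pics/p3.png",A)
cv2.imwrite("pics/p4.png",cv2.resize(b[130:310,290:470,::-1],(600,600)))
E
```

```text
[ 0.45831585 -0.25476977  0.19405009] [ 1.71620258e-03  9.99998194e-01  3.75508759e-04 -7.25692466e-04] 0.08494600003749263
```

View pics/p3.png

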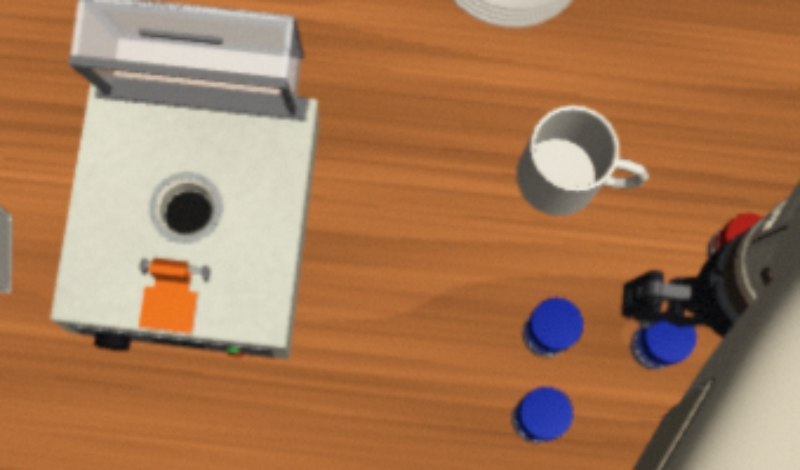

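View pics/p4.png

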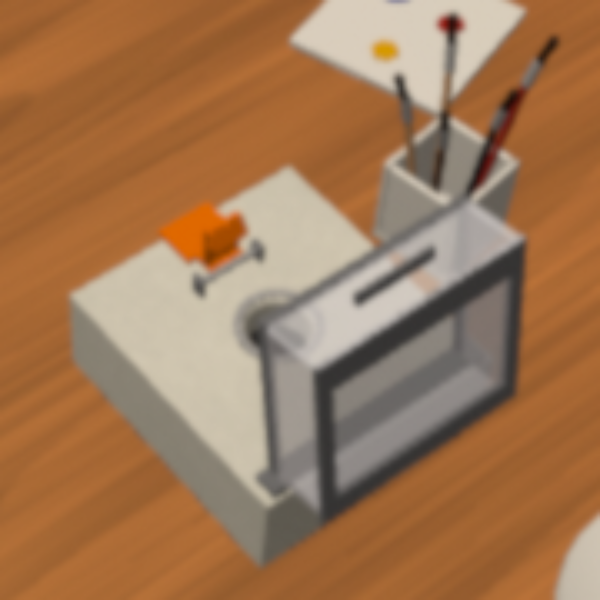

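The hood is fully open. The cup mouth is at about (258.8, 218.0) in full top pixels and (373.5, 227.3) in scene pixels. The gripper is above the target jar.

drive_tool(
  increments=[
    [[9,-12,0],[0,0,0],1],
    [[0,0,-38],[0,0,0],1],
    [[0,0,-38],[0,0,0],1],
    [[0,0,-38],[0,0,0],1],
    [[0,0,-25],[0,0,0],1],
    [[0,0,-18],[0,0,0],1],
    [[0,0,0],[0,0,0],1],
  ],
)

```text
clock: 6.65
eef_pos: [0.4644, -0.261, 0.0343]
tool_rot: [-0.002, 1.0, 0.002, -0.004]
ft_force: [-0.0, 0.6, 0.5]
grip_width: 0.0855
grasp_force: 0.0
```

drive_tool(
  increments=[
    [[0,0,0],[0,0,0],0],
    [[0,0,0],[0,0,0],0],
    [[0,0,0],[0,0,0],0],
    [[0,0,0],[0,0,0],0],
    [[0,0,0],[0,0,0],0],
    [[0,0,0],[0,0,0],0],
  ],
)

```text
clock: 7.15
eef_pos: [0.4693, -0.2653, 0.0407]
tool_rot: [-0.0, 1.0, -0.001, 0.002]
ft_force: [0.4, 0.6, 7.1]
grip_width: 0.0457
grasp_force: 61.0
```

```bash
python3 - <<'E'
from h import *
S=camera("scene");T=camera("top")
for p,u in((T,(258.8,218.0)),(S,(373.5,227.3))):
    print(least_squares(lambda x:proj(p,[[x[0],x[1],.0964]])[0]-u,[.5,.2]).x.round(4))
# dark ring / circle refinement: predicted mouth ring for centre (.5313,.169)
print(proj(T,[[.5313,.169,.0964]]),proj(S,[[.5313,.169,.0964]]))
E
```

```text
[0.5312 0.1687]
[0.5309 0.1722]
[[258.64373365 217.94431951]] [[372.55767532 228.06685394]]
```

drive_tool(
  increments=[
    [[0,0,15],[0,0,0],0],
    [[0,0,30],[0,0,0],0],
    [[0,0,40],[0,0,0],0],
    [[0,0,40],[0,0,0],0],
    [[0,0,30],[0,0,0],0],
    [[0,15,0],[0,0,0],0],
    [[5,38,0],[0,0,0],0],
    [[5,38,0],[0,0,0],0],
  ],
)

```text
clock: 7.92
eef_pos: [0.4778, -0.1738, 0.1944]
tool_rot: [0.002, 1.0, -0.0, 0.001]
ft_force: [0.4, 0.6, -1.5]
grip_width: 0.0454
grasp_force: 61.8
```

drive_tool(
  increments=[
    [[7,38,0],[0,0,0],0],
    [[7,38,0],[0,0,0],0],
    [[7,38,0],[0,0,0],0],
    [[7,38,0],[0,0,0],0],
    [[7,38,0],[0,0,0],0],
    [[7,38,0],[0,0,0],0],
    [[7,38,0],[0,0,0],0],
    [[5,38,0],[0,0,0],0],
  ],
)

```text
clock: 8.58
eef_pos: [0.5316, 0.1323, 0.1934]
tool_rot: [-0.0, 1.0, 0.0, 0.0]
ft_force: [0.8, -0.7, -0.7]
grip_width: 0.0454
grasp_force: 61.8
```

drive_tool(
  increments=[
    [[5,33,0],[0,0,0],0],
    [[0,0,0],[0,0,0],0],
    [[0,0,0],[0,0,0],0],
  ],
)

```text
clock: 8.83
eef_pos: [0.5362, 0.1652, 0.1929]
tool_rot: [-0.002, 1.0, -0.0, -0.0]
ft_force: [-0.2, -0.8, -1.9]
grip_width: 0.0453
grasp_force: 62.0
```

```bash
python3 - <<'E'
from h import *
o=get_obs();print(o["eef_pos"],o["tool_rot"],o["grip_width"],o["ft_force"])
T=camera("top");S=camera("scene")
A=cv2.resize(T["image"][140:290,190:330,::-1],(400,428));B=cv2.resize(S["image"][140:290,310:450,::-1],(400,428))
cv2.imwrite("pics/p5.png",np.hstack([A,B]))
E
```

```text
[0.53616604 0.16520193 0.19289438] [-2.25126792e-03  9.99997417e-01 -2.13553864e-04 -2.30307957e-04] 0.0452960396293541 [-0.23826205 -0.76519339 -1.88839158]
```

View pics/p5.png

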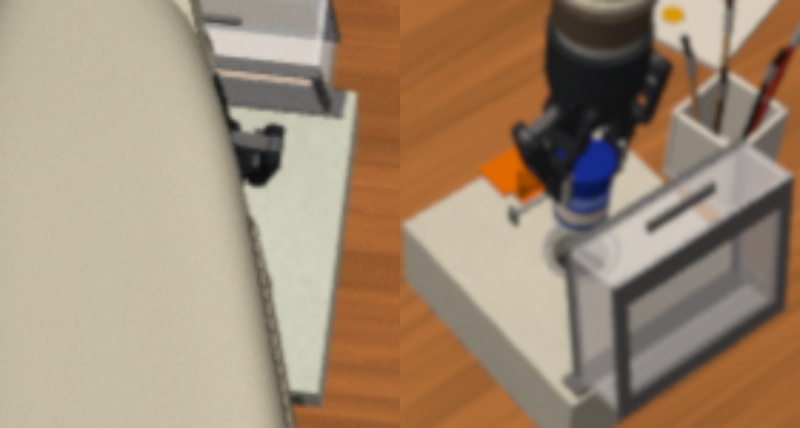

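The jar hangs upright in the gripper above the cup, with its lowest edge near crop (582,229) in the scene half. I'll check its offset from the TCP against the scene view.

```bash
python3 - <<'E'
from h import *
S=camera("scene");o=get_obs();t=o["eef_pos"];print(t)
a=np.linspace(0,2*np.pi,90);r=np.c_[np.cos(a),np.sin(a),0*a]*.022
for dx in(-.003,0,.003):
    c=[t[0]+dx,t[1],t[2]-.0407]; P=proj(S,r+c);print(dx,"bottom ring cols",P[:,0].min().round(1),P[:,0].max().round(1),"lowest",P[:,1].max().round(1))
C=S["image"].astype(int)
for y in range(205,224,2):
    print(y,' '.join('%d,%d,%d'%tuple(C[y,x]) for x in range(360,388,1)) if y in(211,215) else '')
E
```

```text
[0.53621358 0.16229592 0.19321246]
-0.003 bottom ring cols 362.7 382.0 lowest 222.9
0 bottom ring cols 363.5 382.9 lowest 223.8
0.003 bottom ring cols 364.3 383.7 lowest 224.6
205 
207 
209 
211 195,186,165 198,188,168 178,170,152 137,129,117 101,95,88 97,92,86 98,94,91 90,88,91 73,75,92 68,76,107 72,83,123 72,84,127 72,83,127 71,83,126 69,81,123 66,78,121 63,75,118 60,71,114 58,68,112 56,66,109 54,62,101 71,72,97 118,113,114 169,161,146 200,189,169 206,196,174 205,195,174 202,192,171
213 
215 204,194,173 202,192,171 186,179,163 148,143,142 114,111,121 126,119,120 143,132,124 144,134,124 139,129,120 130,121,116 120,112,111 113,106,110 102,97,106 93,88,99 91,87,96 93,88,96 89,84,90 92,86,87 99,92,88 99,91,86 96,89,85 100,95,94 135,128,121 168,160,145 164,156,142 142,136,126 121,116,111 115,112,108
217 
219 
221 
223
```

drive_tool(
  increments=[
    [[-3,7,0],[0,0,0],0],
    [[0,0,-25],[0,0,0],0],
    [[0,0,-20],[0,0,0],0],
    [[0,0,-5],[0,0,0],0],
    [[0,0,0],[0,0,0],0],
    [[0,0,0],[0,0,0],0],
    [[0,0,0],[0,0,0],0],
  ],
)

```text
clock: 9.57
eef_pos: [0.5346, 0.1703, 0.1448]
tool_rot: [0.0, 1.0, 0.0, 0.001]
ft_force: [0.4, 0.7, -0.9]
grip_width: 0.0453
grasp_force: 62.0
```

drive_tool(
  increments=[
    [[-2,0,-3],[0,0,0],0],
    [[0,0,-3],[0,0,0],0],
    [[0,0,-3],[0,0,0],0],
    [[0,0,0],[0,0,0],0],
    [[0,0,0],[0,0,0],0],
  ],
)

```text
clock: 9.98
eef_pos: [0.532, 0.1709, 0.1344]
tool_rot: [-0.001, 1.0, 0.001, 0.0]
ft_force: [0.4, 1.7, -1.8]
grip_width: 0.0456
grasp_force: 62.0
```

drive_tool(
  increments=[
    [[0,0,-2],[0,0,0],0],
    [[0,0,-2],[0,0,0],0],
    [[0,0,0],[0,0,0],0],
  ],
)

```text
clock: 10.23
eef_pos: [0.5321, 0.1713, 0.1305]
tool_rot: [-0.001, 1.0, 0.001, 0.0]
ft_force: [2.2, 4.2, -0.6]
grip_width: 0.0455
grasp_force: 62.1
```

drive_tool(
  increments=[
    [[1,1.5,0],[0,0,0],0],
    [[0,0,-2],[0,0,0],0],
    [[0,0,0],[0,0,0],0],
    [[0,0,0],[0,0,0],0],
  ],
)

```text
clock: 10.57
eef_pos: [0.5323, 0.1715, 0.1278]
tool_rot: [-0.0, 1.0, -0.0, -0.001]
ft_force: [0.8, 1.9, -1.8]
grip_width: 0.0456
grasp_force: 62.1
```

drive_tool(
  increments=[
    [[0,0,-2],[0,0,0],0],
    [[0,0,-2],[0,0,0],0],
    [[0,0,0],[0,0,0],0],
  ],
)

```text
clock: 10.82
eef_pos: [0.5324, 0.1716, 0.1238]
tool_rot: [-0.0, 1.0, -0.0, -0.0]
ft_force: [0.8, 1.3, -2.2]
grip_width: 0.0454
grasp_force: 62.1
```

Going in cleanly.

drive_tool(
  increments=[
    [[0,0,-3],[0,0,0],0],
    [[0,0,-3],[0,0,0],0],
    [[0,0,-3],[0,0,0],0],
    [[0,0,0],[0,0,0],0],
  ],
)

```text
clock: 11.15
eef_pos: [0.5322, 0.1716, 0.1144]
tool_rot: [-0.0, 1.0, -0.0, -0.001]
ft_force: [-0.2, 1.3, -2.2]
grip_width: 0.0458
grasp_force: 62.1
```

drive_tool(
  increments=[
    [[0,0,-2],[0,0,0],0],
    [[0,0,-2],[0,0,0],0],
    [[0,0,0],[0,0,0],0],
  ],
)

```text
clock: 11.4
eef_pos: [0.5324, 0.1717, 0.1108]
tool_rot: [-0.0, 1.0, -0.0, -0.0]
ft_force: [0.3, 0.3, -1.9]
grip_width: 0.0457
grasp_force: 62.1
```

drive_tool(
  increments=[
    [[0,0,-1],[0,0,0],0],
    [[0,0,-1],[0,0,0],0],
    [[0,0,0],[0,0,0],0],
  ],
)

```text
clock: 11.65
eef_pos: [0.5326, 0.1717, 0.1091]
tool_rot: [-0.0, 1.0, -0.0, -0.0]
ft_force: [-0.4, 0.1, -2.2]
grip_width: 0.0458
grasp_force: 62.1
```

drive_tool(
  increments=[
    [[0,0,-1],[0,0,0],0],
    [[0,0,-1],[0,0,0],0],
    [[0,0,0],[0,0,0],0],
  ],
)

```text
clock: 11.9
eef_pos: [0.5329, 0.1717, 0.1089]
tool_rot: [-0.0, 1.0, 0.0, 0.001]
ft_force: [-2.5, -0.9, 6.8]
grip_width: 0.0456
grasp_force: 63.1
```

drive_tool(
  increments=[
    [[0,0,-1],[0,0,0],0],
    [[0,0,0],[0,0,0],0],
  ],
)

```text
clock: 12.07
eef_pos: [0.533, 0.1717, 0.1089]
tool_rot: [-0.0, 1.0, 0.0, 0.001]
ft_force: [-4.5, -1.5, 11.8]
grip_width: 0.0453
grasp_force: 63.5
```

drive_tool(
  increments=[
    [[0,0,2],[0,0,0],0.8],
    [[0,0,0],[0,0,0],0.8],
    [[0,0,0],[0,0,0],0.8],
    [[0,0,0],[0,0,0],0.8],
    [[0,0,10],[0,0,0],0.8],
    [[0,0,20],[0,0,0],0.8],
    [[0,0,40],[0,0,0],0.8],
    [[-20,0,35],[0,0,0],0.5],
  ],
)

```text
clock: 12.73
eef_pos: [0.5145, 0.1717, 0.2142]
tool_rot: [0.0, 1.0, -0.0, 0.0]
ft_force: [0.1, 1.1, 0.7]
grip_width: 0.0581
grasp_force: 0.0
```

drive_tool(
  increments=[
    [[-40,0,0],[0,0,0],0],
    [[-40,0,0],[0,0,0],0],
    [[-40,0,0],[0,0,0],0],
    [[0,0,0],[0,0,0],0],
  ],
)

```text
clock: 13.07
eef_pos: [0.3841, 0.1699, 0.2125]
tool_rot: [-0.001, 1.0, -0.001, -0.004]
ft_force: [-1.3, 0.2, -0.0]
grip_width: 0.0073
grasp_force: 0.0
```

```bash
python3 - <<'E'
from h import *
o=get_obs();print(o["eef_pos"],o["ft_force"],o["grip_width"])
T=camera("top");S=camera("scene")
A=cv2.resize(T["image"][140:290,190:330,::-1],(400,428));B=cv2.resize(S["image"][140:290,310:450,::-1],(400,428))
cv2.imwrite("pics/p6.png",np.hstack([A,B]))
E
```

```text
[0.38411787 0.16989431 0.21251641] [-1.31104236  0.17754017 -0.03037522] 0.007263963375792237
```

View pics/p6.png

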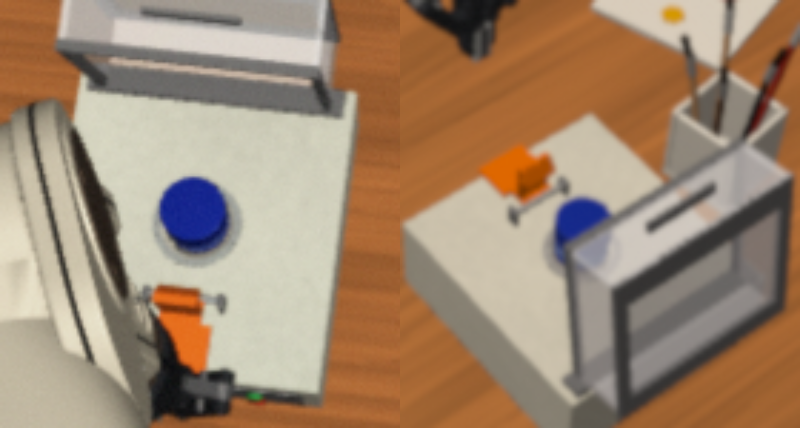

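The jar stands upright in the cup (lid at (193,210) in the top half) and the hood is open. Next I go over the hood, come down behind its outer face, and sweep it forward.

drive_tool(
  increments=[
    [[0,0,35],[0,0,0],0],
    [[0,0,35],[0,0,0],0],
    [[20,0,20],[0,0,0],0],
    [[38,0,0],[0,0,0],0],
    [[38,0,0],[0,0,0],0],
    [[38,0,0],[0,0,0],0],
    [[38,0,0],[0,0,0],0],
    [[38,0,0],[0,0,0],0],
  ],
)

```text
clock: 13.83
eef_pos: [0.6059, 0.1715, 0.3034]
tool_rot: [-0.0, 1.0, 0.0, 0.001]
ft_force: [1.3, 0.9, 0.8]
grip_width: -0.0
grasp_force: 0.0
```

drive_tool(
  increments=[
    [[38,0,0],[0,0,0],0],
    [[38,0,0],[0,0,0],0],
    [[16,0,0],[0,0,0],0],
    [[0,0,0],[0,0,0],0],
    [[0,0,0],[0,0,0],0],
  ],
)

```text
clock: 14.25
eef_pos: [0.6941, 0.1713, 0.3004]
tool_rot: [0.0, 1.0, -0.0, -0.001]
ft_force: [-0.0, 0.5, 0.1]
grip_width: 0.0001
grasp_force: 0.0
```

drive_tool(
  increments=[
    [[0,0,-35],[0,0,0],0],
    [[0,0,-30],[0,0,0],0],
    [[0,0,0],[0,0,0],0],
    [[-10,0,0],[0,0,0],0],
    [[-7,0,0],[0,0,0],0],
    [[0,0,0],[0,0,0],0],
  ],
)

```text
clock: 14.75
eef_pos: [0.6747, 0.1723, 0.2424]
tool_rot: [-0.001, 1.0, 0.001, 0.002]
ft_force: [0.0, 0.6, 0.2]
grip_width: -0.0001
grasp_force: 0.0
```

drive_tool(
  increments=[
    [[-6,0,0],[0,0,0],0],
    [[-6,0,0],[0,0,0],0],
    [[-6,0,1],[0,0,0],0],
    [[-6,0,0],[0,0,0],0],
    [[-6,0,0],[0,0,0],0],
  ],
)

```text
clock: 15.17
eef_pos: [0.6465, 0.1722, 0.2424]
tool_rot: [-0.0, 1.0, 0.001, 0.003]
ft_force: [2.7, -0.2, 4.6]
grip_width: 0.0002
grasp_force: 1.9
```

drive_tool(
  increments=[
    [[-7,0,-1],[0,0,0],0],
    [[-7,0,-1],[0,0,0],0],
    [[-7,0,-1],[0,0,0],0],
    [[-7,0,-1],[0,0,0],0],
  ],
)

```text
clock: 15.5
eef_pos: [0.6176, 0.1722, 0.2373]
tool_rot: [-0.0, 1.0, 0.001, 0.002]
ft_force: [1.5, -0.4, 5.1]
grip_width: -0.0
grasp_force: 2.1
```

drive_tool(
  increments=[
    [[-7,0,-2],[0,0,0],0],
    [[-7,0,-2],[0,0,0],0],
    [[-6,0,-2],[0,0,0],0],
    [[-6,0,-2],[0,0,0],0],
  ],
)

```text
clock: 15.83
eef_pos: [0.5913, 0.1723, 0.2293]
tool_rot: [-0.0, 1.0, 0.001, 0.001]
ft_force: [0.3, -0.4, 5.8]
grip_width: 0.0002
grasp_force: 2.1
```

drive_tool(
  increments=[
    [[-6,0,-3],[0,0,0],0],
    [[-6,0,-3],[0,0,0],0],
    [[-6,0,-3],[0,0,0],0],
    [[-6,0,-3],[0,0,0],0],
    [[-6,0,-4],[0,0,0],0],
    [[-6,0,-4],[0,0,0],0],
  ],
)

```text
clock: 16.33
eef_pos: [0.5549, 0.1724, 0.209]
tool_rot: [-0.001, 1.0, 0.001, 0.001]
ft_force: [-0.2, 2.0, 5.0]
grip_width: -0.0004
grasp_force: 2.2
```

drive_tool(
  increments=[
    [[-6,0,-5],[0,0,0],0],
    [[-6,0,-5],[0,0,0],0],
    [[-6,0,-5],[0,0,0],0],
    [[-6,0,-5],[0,0,0],0],
    [[-5,0,-5],[0,0,0],0],
    [[-5,0,-5],[0,0,0],0],
  ],
)

```text
clock: 16.83
eef_pos: [0.5215, 0.1721, 0.1779]
tool_rot: [-0.0, 1.0, 0.0, 0.001]
ft_force: [2.2, -0.1, 2.2]
grip_width: -0.0
grasp_force: 1.3
```

drive_tool(
  increments=[
    [[-6,0,-3],[0,0,0],0],
    [[-6,0,-3],[0,0,0],0],
    [[-6,0,-2],[0,0,0],0],
    [[-4,0,-1],[0,0,0],0],
    [[0,0,0],[0,0,0],0],
  ],
)

```text
clock: 17.25
eef_pos: [0.4979, 0.1717, 0.1682]
tool_rot: [-0.001, 1.0, -0.0, -0.001]
ft_force: [-2.2, -0.1, 3.2]
grip_width: 0.0001
grasp_force: 1.6
```

drive_tool(
  increments=[
    [[0,0,-1],[0,0,0],0],
    [[0,0,-1],[0,0,0],0],
    [[0,0,0],[0,0,0],0],
  ],
)

```text
clock: 17.5
eef_pos: [0.4985, 0.1718, 0.1662]
tool_rot: [-0.0, 1.0, -0.0, -0.001]
ft_force: [-3.5, -0.2, 4.2]
grip_width: -0.0004
grasp_force: 1.9
```

drive_tool(
  increments=[
    [[0,0,-1],[0,0,0],0],
    [[0,0,-1],[0,0,0],0],
    [[0,0,0],[0,0,0],0],
  ],
)

```text
clock: 17.75
eef_pos: [0.4992, 0.1719, 0.1643]
tool_rot: [-0.0, 1.0, 0.0, -0.0]
ft_force: [-4.5, -0.4, 5.0]
grip_width: -0.0002
grasp_force: 2.1
```

drive_tool(
  increments=[
    [[0,0,-1],[0,0,0],0],
    [[0,0,-1],[0,0,0],0],
    [[0,0,0],[0,0,0],0],
  ],
)

```text
clock: 18.0
eef_pos: [0.4989, 0.172, 0.1633]
tool_rot: [-0.0, 1.0, 0.0, -0.0]
ft_force: [-6.1, -0.5, 10.1]
grip_width: 0.0001
grasp_force: 4.6
```

drive_tool(
  increments=[
    [[0,0,-1],[0,0,0],0],
    [[0,0,0],[0,0,0],0],
  ],
)

```text
clock: 18.17
eef_pos: [0.4987, 0.1719, 0.1627]
tool_rot: [-0.0, 1.0, 0.0, -0.0]
ft_force: [-7.6, -1.4, 11.9]
grip_width: 0.0003
grasp_force: 5.8
```

drive_tool(
  increments=[
    [[0,0,-1],[0,0,0],0],
    [[0,0,0],[0,0,0],0],
  ],
)

```text
clock: 18.33
eef_pos: [0.4985, 0.172, 0.1621]
tool_rot: [-0.0, 1.0, 0.0, -0.0]
ft_force: [-9.0, -0.8, 15.1]
grip_width: 0.0002
grasp_force: 7.1
```

drive_tool(
  increments=[
    [[-2,0,0],[0,0,0],0],
    [[0,0,0],[0,0,0],0],
  ],
)

```text
clock: 18.5
eef_pos: [0.4984, 0.172, 0.1622]
tool_rot: [-0.0, 1.0, 0.0, 0.002]
ft_force: [-2.5, -1.1, 11.7]
grip_width: 0.0001
grasp_force: 5.5
```

drive_tool(
  increments=[
    [[-0.5,0,-1],[0,0,0],0],
    [[0,0,0],[0,0,0],0],
  ],
)

```text
clock: 18.67
eef_pos: [0.4982, 0.172, 0.1618]
tool_rot: [-0.0, 1.0, 0.0, 0.002]
ft_force: [-3.4, -1.9, 13.6]
grip_width: -0.0
grasp_force: 6.8
```

drive_tool(
  increments=[
    [[-0.5,0,-0.7],[0,0,0],0],
    [[0,0,0],[0,0,0],0],
  ],
)

```text
clock: 18.83
eef_pos: [0.4978, 0.172, 0.1605]
tool_rot: [-0.0, 1.0, 0.0, 0.002]
ft_force: [-1.2, -0.2, 7.3]
grip_width: 0.0001
grasp_force: 3.8
```

drive_tool(
  increments=[
    [[-0.5,0,-0.7],[0,0,0],0],
    [[0,0,0],[0,0,0],0],
  ],
)

```text
clock: 19.0
eef_pos: [0.4973, 0.1721, 0.1593]
tool_rot: [-0.0, 1.0, 0.0, 0.002]
ft_force: [-1.6, -0.4, 7.3]
grip_width: -0.0002
grasp_force: 3.8
```

Over the hook's crest. Continuing down gently to the stop.

drive_tool(
  increments=[
    [[0,0,-1],[0,0,0],0],
    [[0,0,0],[0,0,0],0],
  ],
)

```text
clock: 19.17
eef_pos: [0.4968, 0.172, 0.1578]
tool_rot: [-0.0, 1.0, 0.0, 0.001]
ft_force: [-2.5, -0.8, 6.5]
grip_width: 0.0
grasp_force: 3.3
```

drive_tool(
  increments=[
    [[0,0,-1],[0,0,0],0],
    [[0,0,0],[0,0,0],0],
  ],
)

```text
clock: 19.33
eef_pos: [0.4964, 0.172, 0.1569]
tool_rot: [-0.0, 1.0, 0.0, 0.001]
ft_force: [-3.6, 0.4, 8.1]
grip_width: 0.0003
grasp_force: 3.7
```

drive_tool(
  increments=[
    [[0,0,-1],[0,0,0],0],
    [[0,0,0],[0,0,0],0],
  ],
)

```text
clock: 19.5
eef_pos: [0.4959, 0.172, 0.1552]
tool_rot: [-0.0, 1.0, 0.0, -0.0]
ft_force: [-3.5, -0.4, 4.0]
grip_width: -0.0001
grasp_force: 2.3
```

drive_tool(
  increments=[
    [[-0.5,0,-0.7],[0,0,0],0],
    [[0,0,0],[0,0,0],0],
  ],
)

```text
clock: 19.67
eef_pos: [0.4959, 0.172, 0.1549]
tool_rot: [-0.0, 1.0, 0.0, 0.001]
ft_force: [-2.4, -0.6, 7.4]
grip_width: -0.0001
grasp_force: 3.5
```

drive_tool(
  increments=[
    [[-0.5,0,-0.7],[0,0,0],0],
    [[0,0,0],[0,0,0],0],
  ],
)

```text
clock: 19.83
eef_pos: [0.4958, 0.1721, 0.1547]
tool_rot: [-0.0, 1.0, 0.0, 0.001]
ft_force: [-2.5, -0.4, 8.8]
grip_width: 0.0001
grasp_force: 4.4
```

drive_tool(
  increments=[
    [[0,0,-1],[0,0,0],0],
    [[0,0,0],[0,0,0],0],
  ],
)

```text
clock: 20.0
eef_pos: [0.4957, 0.1721, 0.1544]
tool_rot: [-0.0, 1.0, 0.0, 0.001]
ft_force: [-4.6, -0.9, 12.9]
grip_width: 0.0001
grasp_force: 6.4
```

drive_tool(
  increments=[
    [[0,0,-1],[0,0,0],0],
    [[0,0,0],[0,0,0],0],
    [[0,0,0],[0,0,0],0],
  ],
)

```text
clock: 20.25
eef_pos: [0.4956, 0.1721, 0.1541]
tool_rot: [-0.0, 1.0, 0.0, 0.001]
ft_force: [-6.0, -1.4, 15.7]
grip_width: 0.0003
grasp_force: 8.1
```

drive_tool(
  increments=[
    [[0,0,4],[0,0,0],0],
    [[0,0,5],[0,0,0],0],
    [[0,0,30],[0,0,0],0],
    [[0,0,30],[0,0,0],0],
    [[-40,0,10],[0,0,0],0],
    [[-40,0,0],[0,0,0],0],
    [[-40,0,0],[0,0,0],0],
    [[0,0,0],[0,0,0],0],
  ],
)

```text
clock: 20.92
eef_pos: [0.3674, 0.17, 0.2291]
tool_rot: [-0.001, 1.0, -0.001, -0.004]
ft_force: [-1.1, -1.3, -0.3]
grip_width: -0.0001
grasp_force: 0.0
```

```bash
python3 - <<'E'
from h import *
o=get_obs();print(o["eef_pos"],o["ft_force"])
S=camera("scene")
cv2.imwrite("pics/p7.png",cv2.resize(S["image"][140:310,290:460,::-1],(600,600)))
E
```

```text
[0.36741486 0.17003223 0.22913062] [-1.07418711 -1.28199706 -0.31195221]
```

View pics/p7.png

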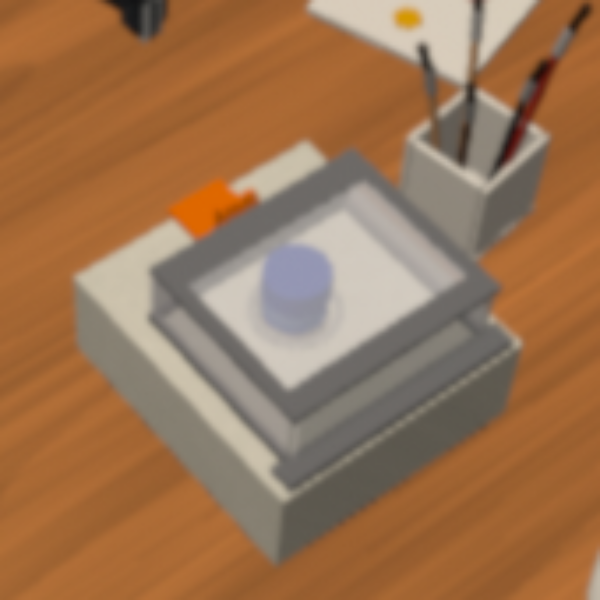

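The hood stays shut with the jar upright inside (lid at (297,280)), and the arm is clear.

```bash
python3 -c "
from workcell import job_done;print(job_done())"
```

```text
the job is handed in; nothing more can be done
None
```

The blue-lidded jar stands upright in the mixer's cup with the hood shut and holding, and the job was handed in at about 21 s of the 72 s allowed; no verdict was returned.

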